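# Level the instrument deck and hold the spirit level down

### The arm

A 7-joint arm with a two-finger parallel gripper is mounted at the origin on the work surface. World frame = base frame: x ahead of the robot, y to its left, z up, the work surface at z = 0. Lengths are in m, angles in rad, forces in N, time in s.
With the tool pointing down it reaches from about 0.425 to 0.975 m from the base axis. Payload 16.7 kg.
Tool frame: the origin (TCP) lies between the finger pads; the fingertips stand 19 mm ahead of it and the grasp point (between the pads) is the TCP; z points along the fingers, x is the direction in which the jaws open and shut, and the axes are right-handed (so a half turn about z gives the same grasp; the last joint's range is limited). The gripper opens to 85 mm and grips with 20 to 120 N. Pads are 22 mm wide; open, the fingers measure 114 mm over their backs; the gripper's body (76 mm by 85 mm) begins 54 mm behind the grasp point. The pads swing forward as they close: fully open they stand 13 mm farther back than shut.
Start: joints at [0.966, 0.426, 0.074, 1.606, -0.034, 1.111, -0.067], TCP at [0.297, -0.606, 0.25] pointing down, gripper open.
Joint ranges: [-2.85, 2.85], [-0.5, 2.14], [-1.23, 1.37], [0.21, 2.46], [-1.02, 4.16], [0.16, 2.05], [-2.73, 2.73]. Speed limits (rad/s): [1.89, 1.89, 2.39, 2.39, 3.01, 3.01, 3.01].

### API

Orientations are given as a rotation vector (axis times angle).
In Python, from bench import arm gives the robot as it stands. The module is installed in compiled form; this text tells all that it offers.
- The arm moves only by the tool apply_moves, never from a script. Its argument "moves" is a list of rows, each a list of 6 numbers: the shift along the tool's x, y, z in units of 50 mm (1.0 is 50 mm), then the turn, a rotation vector about the tool's x, y, z in units of 6 degrees (1.0 is 6 degrees). A call has 1 to 20 rows; each row is the pose to reach, as a shift and turn from the pose commanded when the call began, along the tool's axes at that moment; what a row does not reach only later rows make up. A row lasts 1/10 s, in which the tool goes at most 50 mm and 8.59 degrees, less where a joint would pass 70% of its speed; a pose out of reach is approached as far as the arm can. A call with a gripper value outside its range is refused whole. "gripper" is the closure, from -1 (fully open) to 1 (shut), set as the call begins (left out, the last holds). The fingers move at their own pace and stop on an object; the grip force is fixed at half the most. Time passes only in rows, so rows that repeat a pose let the fingers close. It gives the time, the measured TCP pose, the force and the opening at its end, in the units of the state.
- arm.get_state(): the state, without advancing time (a new reading comes with each control period).
- arm.camera(name): name is "scene" or "top" or "wrist"; returns the picture (480x640x3 uint8, red, green, blue); there is no depth.
- arm.camera_params(name): a dict with "intrinsics" (3x3 intrinsics, pixels), "dist" ([k1, k2, p1, p2, k3] as OpenCV has them; the pictures are not rectified), "origin" and "rotation" of the camera in the world. Camera axes: x right, y down, z forward; pixel columns grow to the right and rows downward; lengths in m; the calibration is good to about 2 mm. A picture is of the moment at which its call begins: read the wrist's pose just before it. camera_params takes no time and is no camera call; for the wrist camera it gives the pose at the moment of the call.
- arm.close_job(): hands the job in, once; it reports no verdict.
The state is a dict: "time": time; "joint_pos": joint angles; "dq": joint speeds; "joint_efforts": joint torques, N m; "tool_pos": TCP position; "eef_rot": TCP orientation; "force": force on the tool from outside, world axes, zero at the start; "ft_torque": the same for the moment, N m; "gripper_width": finger opening in m.
Only numpy, scipy, OpenCV 4.12 (cv2) and the standard library are available. Lean on these libraries where they do the work, as an engineer would, in place of code of your own. Each camera call takes 0.05 s, during which the arm holds its last target.

### The job

Pick up the spirit level from the bench and lay it lengthwise inside the rectangle engraved on the instrument deck, let go of it, and turn the levelling foot's knob until the bubble rests between the two lines; let go of the knob. Then press the spirit level down firmly onto the deck with the fingers and finish while still pressing, with the bubble still between its lines. Leave the bottle, the jar and the spanner alone.

Things in the scene. Friction and masses are not known exactly. Their poses are not given: they have to be found in the camera images.
- level_center (a point): spirit level, a loose aluminium bar 150 mm long (its x axis), 28 mm wide (y), 40 mm high (z), 0.18 to 0.35 kg, with black end caps; it starts upright on the bench. This point is its centre, 20 mm above its underside. A yellow-green vial 58 mm long with a pale bubble and two black lines is let into the middle of its flat top, which may be pressed anywhere.
- bubble (a joint): the bubble, a pale oblong 14 mm long, sliding in a vial curved at 600 mm radius: the angle it has moved from the vial's middle, in rad; times 600 it is mm towards the level's own +x end. It drifts to the higher end by as many rad as the level tilts, and takes about 1 s to settle. It is between the two lines (20 mm apart) within 0.005 of 0. It tells about the deck only once the level lies there.
- deck_mid (a point): middle of the engraved rectangle on the deck's upper face, about 55 mm above the bench: 70 mm along this point's x (away from the robot), 200 mm along its y (along the deck, towards the levelling foot, whose knob is 165 mm off), z up out of the deck. The level belongs here with its length along y, either way round. A valve block 30 mm high begins 76 mm from here in +x.
- foot_grip (a point): grip point of the levelling foot's black knob, which stands over the deck's +y end: on its upright axis, 93 mm above the bench. To be gripped is its upright bar, 44 mm long (this point's x axis), 14 mm wide (y), from 72 to 104 mm above the bench, on a disc 44 mm across whose top is 73 mm above the bench.
- foot: the same knob, origin on its axis 61 mm above the bench. It turns stiffly (0.2 N m), stays where it is left and does not rise or sink. Turned clockwise seen from above it jacks the deck's foot end up and moves the bubble towards the foot, about 9 mm (0.0146 rad of tilt) per rad. 0.5 to 1.6 rad clockwise are needed from the start; the bar's direction when level differs each time.
- level: the spirit level again; origin at the centre of its underside, axes as for its centre
- deck: instrument deck, an aluminium plate 190 by 340 mm with a grey valve block along its far edge; it stays in place but pivots at its -y end, and its foot end (+y) starts 2 to 6 mm too low. Origin on the pivot axis, 15 mm below the upper face, axes as for the rectangle, whose middle is at x -20, y 105, z 15 mm.
- solvent: amber glass bottle with a white cap, 66 mm across, 150 mm high, origin under its centre; stands beyond the work, not to be disturbed
- jar: clear glass jar with a black cap, 56 mm across, 80 mm high, origin under its centre; stands beyond the work, not to be disturbed
- spanner: steel spanner 150 mm long lying along its x axis on the bench beside the foot end of the deck, not to be disturbed

How it is judged:
By the outcome, as a careful person would: the job done as asked, in the order asked, and still so for the second after the job is handed in, while the arm keeps its last pose, push and grip.
It also fails if it takes over 72 s, if anything falls off the work surface, if the arm or the gripper's body presses on something with over 40 N, if the wrist force passes 120 N, or if a joint passes its speed limit or range.

## Working session

There is one attempt and no reset: what is moved stays moved. The work goes in short steps, Python scripts to look and compute and a tool call to move; the robot and the scene stay as the last step left them, time stands still between calls to the robot, and variables do not carry over. Pictures are saved under pics/ and viewed, and the job is handed in when it is done.

Besides the shell and the picture viewer there is one more tool, called as name(argument=value, ...), one argument or row to a line, values as JSON. apply_moves: Moves the arm, as the interface text tells. Its arguments: {"type":"object","properties":{"moves":{"type":"array"},"gripper":{"type":"number"}},"required":["moves"]}

```bash
mkdir -p pics; ls; cat > h.py <<'E'
import numpy as np, cv2
from scipy.spatial.transform import Rotation as R
from bench import arm
def snap(name,fn):
    p=arm.camera_params(name); im=arm.camera(name)
    cv2.imwrite('pics/'+fn,cv2.cvtColor(im,cv2.COLOR_RGB2BGR)); 
    np.savez('pics/'+fn+'.npz',K=p['intrinsics'],d=p['dist'],o=p['origin'],r=p['rotation'])
    return im
def ray(fn,uv):
    p=np.load('pics/'+fn+'.npz'); uv=np.array(uv,float).reshape(-1,1,2)
    n=cv2.undistortPoints(uv,p['K'],p['d']).reshape(-1,2)
    d=np.c_[n,np.ones(len(n))]@np.array(p['r']).T
    return np.array(p['o']),d
def onz(fn,uv,z):
    o,d=ray(fn,uv); return o+d*((z-o[2])/d[:,2])[:,None]
def tri(obs):
    A=np.zeros((3,3));b=np.zeros(3)
    rs=[]
    for fn,uv in obs:
        o,d=ray(fn,[uv]); d=d[0]/np.linalg.norm(d[0]); P=np.eye(3)-np.outer(d,d); A+=P;b+=P@o; rs.append((P,o))
    x=np.linalg.solve(A,b); return x,[np.linalg.norm(P@(x-o)) for P,o in rs]
E
python3 - <<'E'
from h import *
np.set_printoptions(precision=4,suppress=True)
s=arm.get_state()
for k in s: print(k,s[k])
for n in ['scene','top','wrist']:
    snap(n,n+'0.png'); p=arm.camera_params(n); print(n,p)
E
```

```text
pics
time 0.0
joint_pos [ 0.9655  0.4267  0.0738  1.6066 -0.0341  1.1108 -0.0671]
dq [-0.0008 -0.0007 -0.0004 -0.0018  0.0001  0.0012 -0.0003]
joint_efforts [ -0.0003 -94.9809   3.7608 -46.3518   0.0192   0.0102   0.    ]
tool_pos [ 0.2969 -0.6057  0.2496]
eef_rot [-2.6653  1.6619  0.0018]
force [-0.2074 -0.5536  0.7459]
ft_torque [-0.0638 -0.0165  0.004 ]
gripper_width 0.08542791687883267
scene {'intrinsics': array([[472.2006,   0.    , 317.4042],
       [  0.    , 472.2006, 239.0942],
       [  0.    ,   0.    ,   1.    ]]), 'dist': array([-0.0199,  0.    ,  0.    ,  0.    ,  0.    ]), 'origin': array([ 1.2194, -0.3049,  0.7388]), 'rotation': array([-2.2291, -1.195 ,  0.4081])}
top {'intrinsics': array([[451.1122,   0.    , 328.2622],
       [  0.    , 451.1122, 233.9762],
       [  0.    ,   0.    ,   1.    ]]), 'dist': array([-0.1164,  0.    ,  0.    ,  0.    ,  0.    ]), 'origin': array([0.3692, 0.0942, 1.1126]), 'rotation': array([-2.1289,  2.1449, -0.1819])}
wrist {'intrinsics': array([[361.5982,   0.    , 317.4348],
       [  0.    , 361.5982, 241.2067],
       [  0.    ,   0.    ,   1.    ]]), 'dist': array([-0.0032,  0.    ,  0.    ,  0.    ,  0.    ]), 'origin': array([ 0.3682, -0.5715,  0.374 ]), 'rotation': array([ 2.4337, -1.5175, -0.2406])}
```

```bash
sed -i "s/np.array(p\['r'\]).T/R.from_rotvec(p['r']).as_matrix().T/" h.py
```

```text
(no output)
```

View pics/scene0.png

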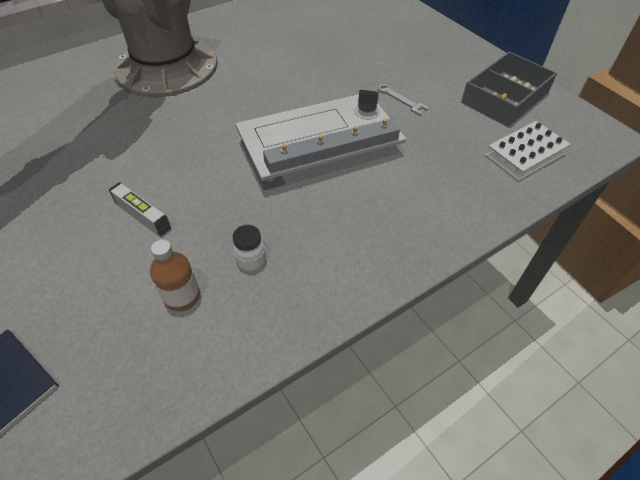

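View pics/top0.png

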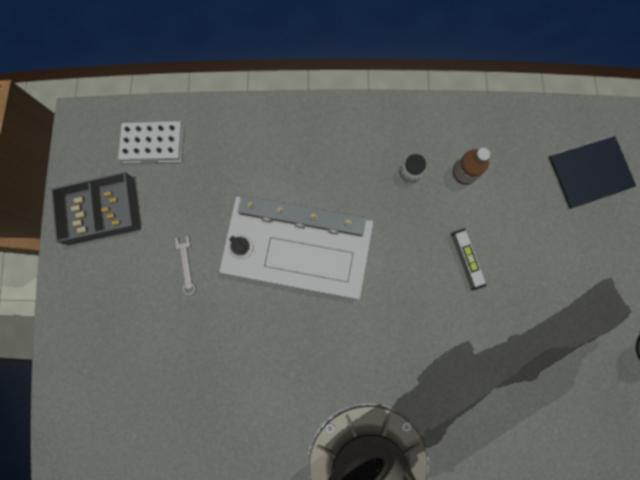

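View pics/wrist0.png

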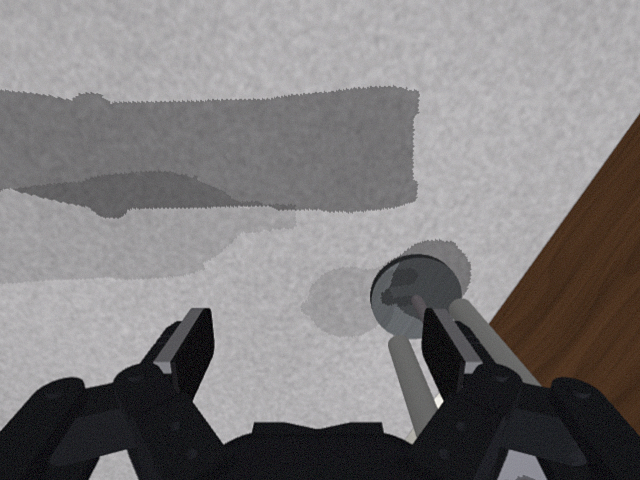

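The level is at about scene (138,208) / top (469,259). The engraved rectangle is near top (309,260) and the knob near top (240,245). I'll zoom in to pick out features.

```bash
python3 - <<'E'
import cv2,numpy as np
t=cv2.imread('pics/top0.png');s=cv2.imread('pics/scene0.png')
def z(im,x,y,w,h,k):return cv2.resize(im[y:y+h,x:x+w],(w*k,h*k),interpolation=cv2.INTER_CUBIC)
cv2.imwrite('pics/zt_deck.png',z(t,210,190,170,115,4))
cv2.imwrite('pics/zs_deck.png',z(s,230,80,180,110,4))
a=z(t,440,220,60,75,7);b=z(s,100,175,80,65,5)
c=np.zeros((530,830,3),np.uint8);c[:525,:420]=a;c[:325,425:825]=b
cv2.imwrite('pics/z_lev.png',c[:,:800] if 0 else cv2.resize(c,(800,511)))
E
```

```text
(no output)
```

View pics/zt_deck.png

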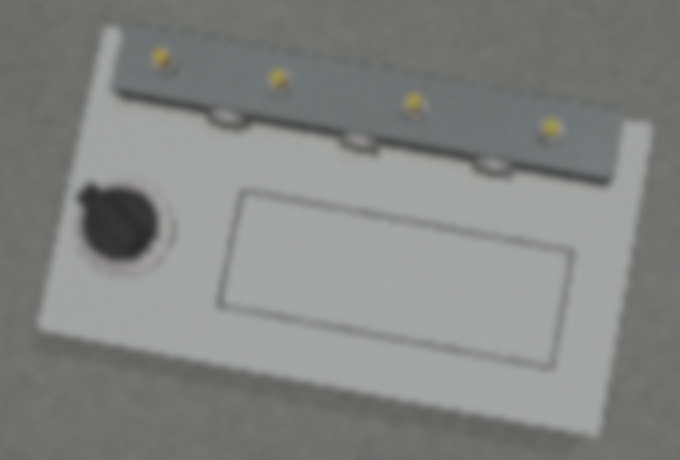

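View pics/zs_deck.png

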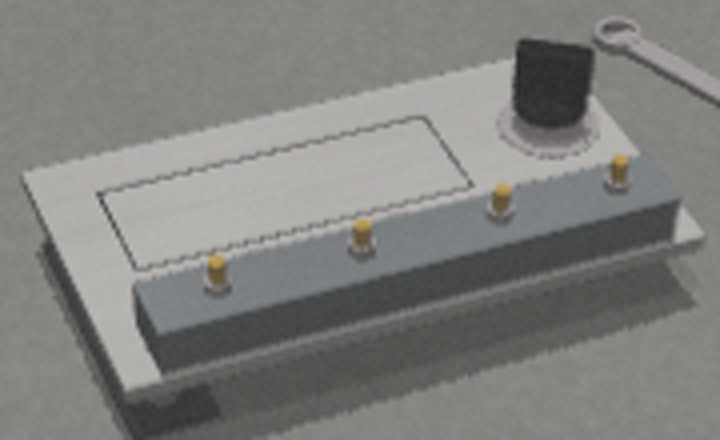

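View pics/z_lev.png

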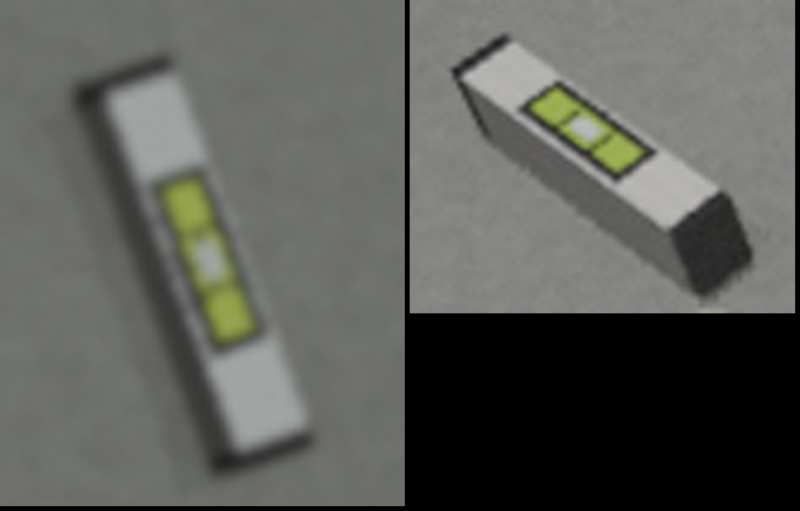

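```bash
cat > m1.py <<'E'
from h import *
np.set_printoptions(precision=4,suppress=True)
f=lambda P,x0,y0,k:[(x0+(x+.5)/k-.5,y0+(y+.5)/k-.5) for x,y in P]
T=f([(242,190),(572,248),(552,367),(220,306)],210,190,4)
S=f([(473,186),(136,269),(98,193),(426,116)],230,80,4)
C=[]
for t,s in zip(T,S):
    x,e=tri([('top0.png',t),('scene0.png',s)]);C.append(x);print('rect',x,e)
C=np.array(C);m=C.mean(0);print('deck_mid',m,'len',np.linalg.norm(C[0]-C[1]),np.linalg.norm(C[1]-C[2]))
y=(C[0]+C[3]-C[1]-C[2]);y/=np.linalg.norm(y);print('deck y',y,'yaw(y dir)',np.degrees(np.arctan2(y[1],y[0])),'tilt',y[2])
# level vial
def vial(fn):
    im=cv2.imread('pics/'+fn);h=cv2.cvtColor(im,cv2.COLOR_BGR2HSV)
    k=cv2.inRange(h,(28,100,90),(45,255,255));p=np.argwhere(k>0)[:,::-1].astype(np.float32)
    return p,cv2.minAreaRect(p)
a,ra=vial('top0.png');b,rb=vial('scene0.png');print(len(a),ra,len(b),rb)
x,e=tri([('top0.png',ra[0]),('scene0.png',rb[0])]);print('vial',x,e)
P=onz('top0.png',a,x[2]);Q=onz('scene0.png',b,x[2])
for q in(P,Q):
    r=cv2.minAreaRect((q[:,:2]*1000).astype(np.float32));w=cv2.PCACompute(q[:,:2].astype(np.float32),None)[1][0]; print(r,'yaw',np.degrees(np.arctan2(w[1],w[0])))
# level top corners zoom scaling 800/830
k=830/800
TT=f([(np.array(p)*k) for p in [(165,60),(310,437),(228,467),(90,88)]],440,220,7)
SS=[( (p[0]*k-425),p[1]*k) for p in [(723,193),(511,38),(456,72),(668,229)]];
SS=f(SS,100,175,5)
for t in TT: print('top corner z.04',onz('top0.png',[t],.04))
for t in SS: print('scene corner z.04',onz('scene0.png',[t],.04))
# knob top
KT=f([(85,190),(120,222)],210,190,4);print('knob',onz('top0.png',KT,.104))
KS=f([(517,40),(593,46)],230,80,4);print('knob scene',onz('scene0.png',KS,.104))
E
python3 m1.py
```

```text
rect [0.541  0.2291 0.0487] [np.float64(0.0011114048653472024), np.float64(0.0011114048653471074)]
rect [0.5034 0.0321 0.0552] [np.float64(0.0003265005161371411), np.float64(0.00032650051613717463)]
rect [0.4339 0.0457 0.0537] [np.float64(0.0013275131036833171), np.float64(0.0013275131036832547)]
rect [0.4723 0.2427 0.0481] [np.float64(0.0026538637820980367), np.float64(0.0026538637820980224)]
deck_mid [0.4877 0.1374 0.0514] len 0.20065042125593557 0.07088971097341656
deck y [ 0.1894  0.9814 -0.0301] yaw(y dir) 79.07922047155454 tilt -0.030121001629894745
108 ((470.3356018066406, 258.0616760253906), (24.461599349975586, 5.735015869140625), 69.44395446777344) 142 ((136.19728088378906, 201.41622924804688), (24.482646942138672, 7.352146148681641), 36.02737808227539)
vial [ 0.4872 -0.254   0.0396] [np.float64(0.0007142254563526414), np.float64(0.000714225456352589)]
((487.02099609375, -254.73040771484375), (58.754722595214844, 14.44707202911377), 17.951976776123047) yaw 18.223833
((487.08123779296875, -253.45977783203125), (59.965362548828125, 15.520522117614746), 17.757736206054688) yaw 17.626068
top corner z.04 [[ 0.5598 -0.2431  0.04  ]]
top corner z.04 [[ 0.4228 -0.2887  0.04  ]]
top corner z.04 [[ 0.4127 -0.2581  0.04  ]]
top corner z.04 [[ 0.5497 -0.2148  0.04  ]]
scene corner z.04 [[ 0.5526 -0.2194  0.04  ]]
scene corner z.04 [[ 0.4189 -0.2616  0.04  ]]
scene corner z.04 [[ 0.4255 -0.288   0.04  ]]
scene corner z.04 [[ 0.5583 -0.2452  0.04  ]]
knob [[0.5321 0.3108 0.104 ]
 [0.5136 0.2903 0.104 ]]
knob scene [[0.505  0.2837 0.104 ]
 [0.5332 0.3161 0.104 ]]
```

```bash
cat >> h.py <<'E'
def go(p,yawdeg,cur=None):
    """row (tool units) from current measured pose to TCP p, tool down, tool-x at yaw"""
    s=arm.get_state() ; t=np.array(s['tool_pos']);r=R.from_rotvec(s['eef_rot'])
    g=R.from_euler('z',yawdeg,degrees=True)*R.from_euler('x',180,degrees=True)
    d=r.inv().apply(np.array(p)-t)/.05; w=(r.inv()*g).as_rotvec(degrees=True)/6
    x=r.as_matrix()[:,0]
    print('t',round(s['time'],2),'at',t.round(4),'yaw',np.degrees(np.arctan2(x[1],x[0])).round(2),'q',np.array(s['joint_pos']).round(2),'F',np.array(s['force']).round(1),'w',round(s['gripper_width'],4))
    print('ROW',d.round(3).tolist(),w.round(3).tolist())
E
python3 -c "
from h import *
go([.487,-.254,.13],-72.1)"
```

```text
t 0.15 at [ 0.2969 -0.6059  0.2498] yaw -63.89 q [ 0.97  0.43  0.07  1.61 -0.03  1.11 -0.07] F [-0.6 -0.  -0.1] w 0.0852
ROW [-4.644, -6.511, 2.399] [0.002, 0.009, 1.369]
```

apply_moves(
  moves=[
    [-4.64,-6.51,2.4,0,0,1.37],
    [-4.64,-6.51,2.4,0,0,1.37],
    [-4.64,-6.51,2.4,0,0,1.37],
    [-4.64,-6.51,2.4,0,0,1.37],
    [-4.64,-6.51,2.4,0,0,1.37],
    [-4.64,-6.51,2.4,0,0,1.37],
    [-4.64,-6.51,2.4,0,0,1.37],
    [-4.64,-6.51,2.4,0,0,1.37],
    [-4.64,-6.51,2.4,0,0,1.37],
    [-4.64,-6.51,2.4,0,0,1.37],
    [-4.64,-6.51,2.4,0,0,1.37],
    [-4.64,-6.51,2.4,0,0,1.37],
  ],
  gripper=-1,
)

```text
time: 1.35
tool_pos: [0.4867, -0.2558, 0.1306]
eef_rot: [2.538, -1.851, 0.001]
force: [-0.5, -0.4, 0.4]
gripper_width: 0.0856
```

```bash
python3 -c "
from h import *
snap('wrist','w1.png')
go([.487,-.254,.028],-72.1)"
```

```text
t 1.4 at [ 0.4867 -0.2558  0.1306] yaw -72.22 q [ 0.4   0.37 -0.04  1.99  0.02  0.78 -0.92] F [-0.6 -0.3 -0.8] w 0.0855
ROW [-0.035, -0.017, 2.052] [-0.0, -0.005, -0.02]
```

View pics/w1.png

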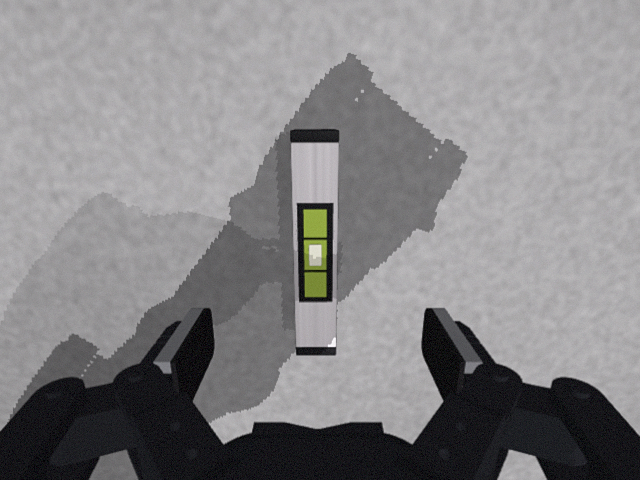

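The wrist view shows the level upright and aligned: caps at (315,135) and (316,351), vial centre at (316,252). Next I'll compute its position from this view.

```bash
python3 -c "
from h import *
np.set_printoptions(precision=4,suppress=True)
print(onz('w1.png',[(316,252),(291,130),(339,130),(296,355),(336,355)],.04))
P=onz('w1.png',[(316,252),(291,130),(339,130),(296,355),(336,355)],.04);c=P[1:].mean(0);print(c)
d=(P[1]+P[2]-P[3]-P[4]);print(np.degrees(np.arctan2(d[1],d[0])),np.linalg.norm(d)/2,np.linalg.norm(P[1]-P[2]))
ra=(470.3356,258.0617);rb=(136.197,201.416)
print(tri([('top0.png',ra),('w1.png',(316,252))]),tri([('scene0.png',rb),('w1.png',(316,252))]))
go([.4868,-.2545,.028],-72.1)"
```

```text
[[ 0.4891 -0.2543  0.04  ]
 [ 0.5548 -0.2184  0.04  ]
 [ 0.5631 -0.2444  0.04  ]
 [ 0.4125 -0.2642  0.04  ]
 [ 0.421  -0.2906  0.04  ]]
[ 0.4878 -0.2544  0.04  ]
17.92402069491674 0.14943340673805383 0.027260646383989603
(array([ 0.4875, -0.2552,  0.0364]), [np.float64(0.0006031221283087921), np.float64(0.0006031221283088954)]) (array([ 0.4898, -0.2538,  0.0418]), [np.float64(0.0002850478154097135), np.float64(0.0002850478154096906)])
t 1.4 at [ 0.4867 -0.2558  0.1306] yaw -72.22 q [ 0.4   0.37 -0.04  1.99  0.02  0.78 -0.92] F [-0.6 -0.3 -0.8] w 0.0855
ROW [-0.026, -0.01, 2.052] [-0.0, -0.005, -0.02]
```

apply_moves(
  moves=[
    [-0.02,-0.03,0.7,0,0,0],
    [-0.02,-0.03,1.4,0,0,0],
    [-0.02,-0.03,1.8,0,0,0],
    [-0.02,-0.03,2.05,0,0,0],
    [-0.02,-0.03,2.05,0,0,0],
    [-0.02,-0.03,2.05,0,0,0],
    [-0.02,-0.03,2.05,0,0,0],
  ],
)

```text
time: 2.1
tool_pos: [0.489, -0.2536, 0.029]
eef_rot: [-2.539, 1.849, -0.003]
force: [0.1, -0.7, -0.4]
gripper_width: 0.0853
```

apply_moves(
  moves=[
    [0,0,0,0,0,0],
    [0,0,0,0,0,0],
    [0,0,0,0,0,0],
    [0,0,0,0,0,0],
    [0,0,0,0,0,0],
    [0,0,0,0,0,0],
    [0,0,0,0,0,0],
    [0,0,0,0,0,0],
    [0,0,0,0,0,0],
    [0,0,0,0,0,0],
    [0,0,0,0,0,0],
    [0,0,0,0,0,0],
  ],
  gripper=1,
)

```text
time: 3.3
tool_pos: [0.4885, -0.2531, 0.0281]
eef_rot: [-2.54, 1.849, -0.0]
force: [-0.9, 1.0, 6.6]
gripper_width: 0.0273
```

```bash
python3 -c "
from h import *
snap('wrist','w2.png')
go([.4868,-.2545,.15],-72.1)"
```

```text
t 3.35 at [ 0.4885 -0.2532  0.0282] yaw -72.11 q [ 0.4   0.53 -0.04  2.04  0.04  0.58 -0.93] F [-0.7  0.2  6.4] w 0.0269
ROW [0.016, 0.04, -2.437] [-0.002, -0.002, -0.001]
```

View pics/w2.png

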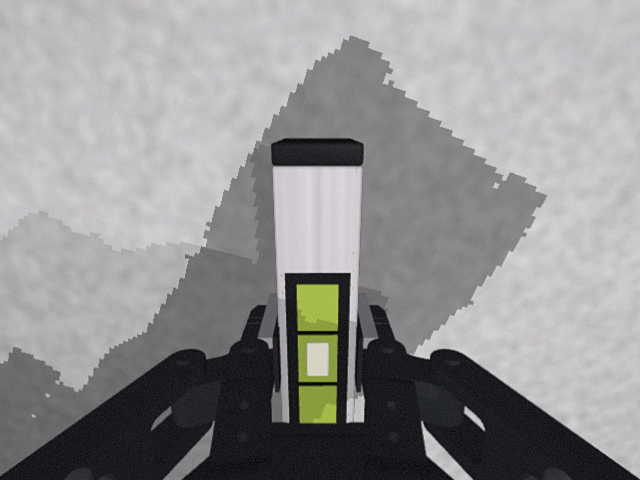

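Gripped square (the vial's middle at (318,358) lies between the pads). Lifting and heading for the deck.

apply_moves(
  moves=[
    [0,0,-0.4,0,0,0],
    [0,0,-1,0,0,0],
    [0,0,-1.7,0,0,0],
    [0,0,-2.4,0,0,0],
    [0,0,-2.4,0,0,0],
    [0,0,-2.4,0,0,0],
  ],
)

```text
time: 3.95
tool_pos: [0.4884, -0.2531, 0.148]
eef_rot: [-2.54, 1.849, -0.001]
force: [-0.9, 0.3, -4.3]
gripper_width: 0.0271
```

```bash
python3 -c "
from h import *
go([.4877,.1374,.12],-10.9)"
```

```text
t 3.95 at [ 0.4884 -0.2531  0.148 ] yaw -72.11 q [ 0.4   0.34 -0.05  1.98  0.02  0.82 -0.92] F [-0.9  0.3 -4.3] w 0.0271
ROW [-7.436, -2.386, 0.558] [-0.003, -0.008, -10.201]
```

apply_moves(
  moves=[
    [-0.3,-0.1,0,0,0,-0.4],
    [-0.9,-0.3,0,0,0,-1.3],
    [-1.6,-0.5,0,0,0,-2.3],
    [-2.3,-0.7,0,0,0,-3.3],
    [-3.0,-1.0,0,0,0,-4.3],
    [-3.7,-1.2,0,0,0,-5.3],
    [-4.4,-1.4,0,0,0,-6.3],
    [-5.1,-1.6,0,0,0,-7.3],
    [-5.8,-1.9,0,0,0,-8.2],
    [-6.5,-2.1,0.2,0,0,-9],
    [-7.1,-2.3,0.4,0,0,-9.8],
    [-7.44,-2.39,0.56,0,0,-10.2],
    [-7.44,-2.39,0.56,0,0,-10.2],
    [-7.44,-2.39,0.56,0,0,-10.2],
    [-7.44,-2.39,0.56,0,0,-10.2],
  ],
)

```text
time: 5.45
tool_pos: [0.4876, 0.1365, 0.1195]
eef_rot: [3.126, -0.301, -0.001]
force: [-0.4, -0.3, -3.3]
gripper_width: 0.0273
```

```bash
python3 -c "
from h import *
snap('wrist','w3.png')
go([.4877,.1374,.083],-10.9)"
```

```text
t 5.5 at [0.4879 0.1365 0.1198] yaw -11.02 q [-0.05  0.35 -0.41  2.07  0.2   0.75 -0.78] F [-0.2 -0.7 -2.3] w 0.0273
ROW [-0.006, -0.017, 0.735] [0.004, 0.001, -0.021]
```

View pics/w3.png

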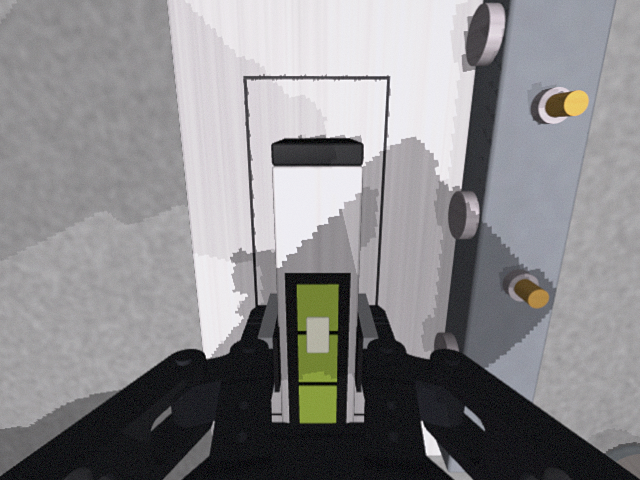

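```bash
python3 -c "
from h import *
np.set_printoptions(precision=4,suppress=True)
P=onz('w3.png',[(246,77),(389,77)],.050);print(P)
T=[(270,237.1),(352.6,251.6)]
f=lambda P,x0,y0,k:[(x0+(x+.5)/k-.5,y0+(y+.5)/k-.5) for x,y in P]
T=f([(242,190),(220,306)],210,190,4)
S=f([(473,186),(426,116)],230,80,4)
W=[(389,77),(246,77)]
for t,s,w in zip(T,S,W): print(tri([('top0.png',t),('w3.png',w)]),tri([('scene0.png',s),('w3.png',w)]))
d=P[1]-P[0];print(np.degrees(np.arctan2(d[1],d[0])),np.linalg.norm(d), P.mean(0)-.1*np.array([.1894,.9814,0]))
Q=onz('w3.png',[(272,142),(362,142)],.111);print('level foot end',Q,Q.mean(0)-.075*np.array([.1894,.9814,0]))"
```

```text
[[0.473  0.2422 0.05  ]
 [0.5419 0.2287 0.05  ]]
(array([0.5399, 0.2276, 0.0567]), [np.float64(0.0008935192965477751), np.float64(0.0008935192965477789)]) (array([0.5422, 0.2291, 0.0497]), [np.float64(0.00035796946458070813), np.float64(0.00035796946458081466)])
(array([0.4717, 0.2423, 0.0419]), [np.float64(0.001067089621493376), np.float64(0.0010670896214934635)]) (array([0.4736, 0.2434, 0.0491]), [np.float64(0.0013199256569904547), np.float64(0.0013199256569904538)])
-11.040856423443568 0.07024354967814025 [0.4885 0.1373 0.05  ]
level foot end [[0.4863 0.2109 0.111 ]
 [0.5176 0.2048 0.111 ]] [0.4877 0.1342 0.111 ]
```

apply_moves(
  moves=[
    [-0.01,-0.02,0.2,0,0,0],
    [-0.01,-0.02,0.4,0,0,0],
    [-0.01,-0.02,0.6,0,0,0],
    [-0.01,-0.02,0.7,0,0,0],
    [-0.01,-0.02,0.7,0,0,0],
    [-0.01,-0.02,0.7,0,0,0],
  ],
)

```text
time: 6.1
tool_pos: [0.4875, 0.1388, 0.0848]
eef_rot: [-3.127, 0.298, 0.0]
force: [-0.8, 0.1, -3.1]
gripper_width: 0.0272
```

apply_moves(
  moves=[
    [0,0,0.03,0,0,0],
    [0,0,0.03,0,0,0],
    [0,0,0.03,0,0,0],
  ],
)

```text
time: 6.4
tool_pos: [0.4876, 0.1388, 0.0835]
eef_rot: [-3.127, 0.299, -0.001]
force: [-0.5, 0.0, -3.2]
gripper_width: 0.0272
```

apply_moves(
  moves=[
    [0,0,0.03,0,0,0],
    [0,0,0.03,0,0,0],
    [0,0,0.03,0,0,0],
  ],
)

```text
time: 6.7
tool_pos: [0.4878, 0.1389, 0.0821]
eef_rot: [-3.127, 0.299, -0.001]
force: [0.8, 1.3, 1.1]
gripper_width: 0.0271
```

apply_moves(
  moves=[
    [0,0,0.01,-0.1,0,0],
    [0,0,0.02,-0.18,0,0],
    [0,0,0.02,-0.18,0,0],
    [0,0,0.02,-0.18,0,0],
  ],
)

```text
time: 7.1
tool_pos: [0.4875, 0.1388, 0.0808]
eef_rot: [3.109, -0.296, -0.003]
force: [0.7, 0.8, 0.2]
gripper_width: 0.0272
```

apply_moves(
  moves=[
    [0,0,0.02,0,0,0],
    [0,0,0.02,0,0,0],
    [0,0,0.02,0,0,0],
  ],
)

```text
time: 7.4
tool_pos: [0.4877, 0.1389, 0.0804]
eef_rot: [3.109, -0.297, -0.002]
force: [-2.7, -0.1, 14.6]
gripper_width: 0.0274
```

Firm contact (about 17 N). Opening.

apply_moves(
  moves=[
    [0,0,0,0,0,0],
    [0,0,0,0,0,0],
    [0,0,0,0,0,0],
    [0,0,0,0,0,0],
    [0,0,0,0,0,0],
    [0,0,0,0,0,0],
    [0,0,0,0,0,0],
    [0,0,0,0,0,0],
  ],
  gripper=-1,
)

```text
time: 8.2
tool_pos: [0.4875, 0.1387, 0.0799]
eef_rot: [3.109, -0.297, -0.003]
force: [0.6, 0.3, 0.2]
gripper_width: 0.0857
```

apply_moves(
  moves=[
    [0,0,-0.3,0,0,0],
    [0,0,-0.9,0,0,0],
    [0,0,-1.5,0.2,0,0],
    [0,0,-2.0,0.2,0,0],
    [0,0,-2.0,0.2,0,0],
    [0,0,-2.0,0.2,0,0],
  ],
)

```text
time: 8.8
tool_pos: [0.488, 0.1405, 0.18]
eef_rot: [-3.125, 0.299, -0.002]
force: [0.4, -0.7, -0.7]
gripper_width: 0.0848
```

```bash
python3 -c "
from h import *
snap('wrist','w4.png')
go([.519,.2995,.18],139)"
```

```text
t 8.85 at [0.4876 0.1404 0.1794] yaw -10.91 q [-0.03  0.27 -0.44  2.03  0.14  0.88 -0.73] F [-0.7  0.4 -1.1] w 0.0857
ROW [0.014, -3.244, -0.007] [-0.01, -0.021, -24.985]
```

View pics/w4.png

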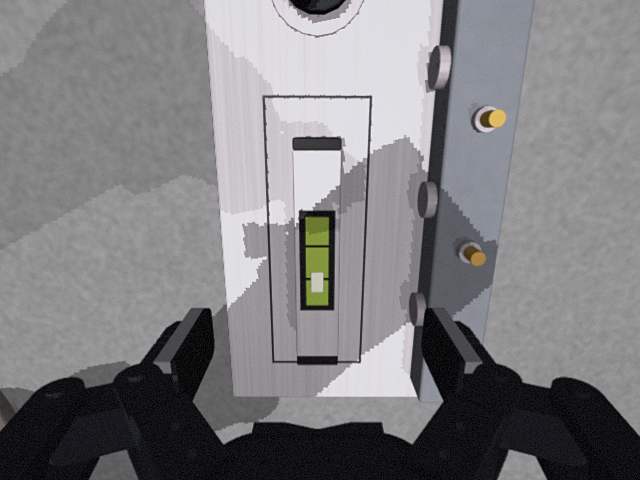

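```bash
python3 -c "
from h import *
np.set_printoptions(precision=4,suppress=True)
V=onz('w4.png',[(317.5,261),(317.5,138),(317.5,363)],.0915);print(V)
C=onz('w4.png',[(264,97),(371,97),(360,361),(273,361)],.0515);c=C.mean(0);print(C,c)
y=C[0]+C[1]-C[2]-C[3];y/=np.linalg.norm(y);x=np.array([y[1],-y[0],0])
for v in V: print('along',(v-c)@y,'across',(v-c)@x)
B=onz('w4.png',[(317,282),(317.5,246),(317.5,278.5)],.0915);print('bubble off',[(b-(B[1]+B[2])/2)@y for b in B])
print(c+.165*y)
snap('top','top4.png')
"
python3 -c "
import cv2
t=cv2.imread('pics/top4.png');cv2.imwrite('pics/top4z.png',cv2.resize(t[190:305,210:380],None,fx=4,fy=4,interpolation=3))"
```

```text
[[0.4881 0.1376 0.0915]
 [0.5022 0.2107 0.0915]
 [0.4738 0.0635 0.0915]]
[[0.4726 0.2414 0.0515]
 [0.5411 0.2282 0.0515]
 [0.5028 0.0299 0.0515]
 [0.4327 0.0435 0.0515]] [0.4873 0.1357 0.0515]
along 0.0020006975912851585 across 0.00038521346052045947
along 0.07645610401460082 across 8.235271003720687e-05
along -0.07348980525217216 across 0.0006923097656307253
bubble off [np.float64(-0.01338481967244805), np.float64(0.010947751622909303), np.float64(-0.01094775162290929)]
[0.5193 0.2976 0.0515]
```

View pics/top4z.png

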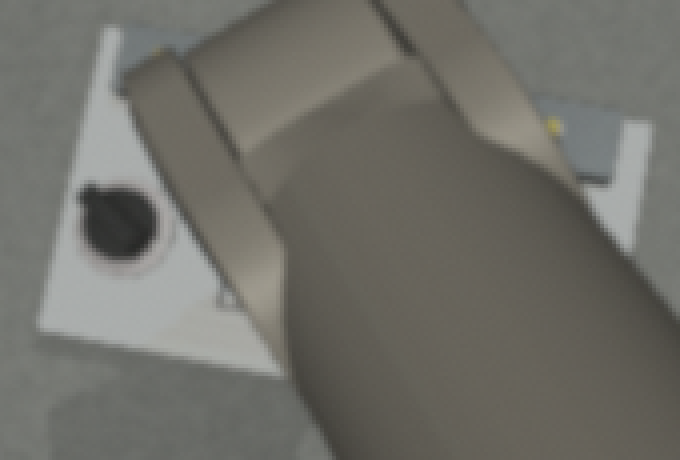

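apply_moves(
  moves=[
    [0,-0.3,0,0,0,-1.4],
    [0,-0.8,0,0,0,-2.8],
    [0,-1.4,0,0,0,-4.2],
    [0,-2.0,0,0,0,-5.6],
    [0,-2.6,0,0,0,-7],
    [0,-3.1,0,0,0,-8.4],
    [0.01,-3.24,0,0,0,-9.8],
    [0.01,-3.24,0,0,0,-11.2],
    [0.01,-3.24,0,0,0,-12.6],
    [0.01,-3.24,0,0,0,-14],
    [0.01,-3.24,0,0,0,-15.4],
    [0.01,-3.24,0,0,0,-16.8],
    [0.01,-3.24,0,0,0,-18.2],
    [0.01,-3.24,0,0,0,-19.6],
    [0.01,-3.24,0,0,0,-21],
    [0.01,-3.24,0,0,0,-22.4],
    [0.01,-3.24,0,0,0,-23.8],
    [0.01,-3.24,0,0,0,-25],
    [0.01,-3.24,0,0,0,-25],
    [0.01,-3.24,0,0,0,-25],
  ],
)

```text
time: 10.9
tool_pos: [0.5187, 0.2994, 0.1793]
eef_rot: [-1.103, -2.94, -0.003]
force: [0.2, 0.8, -0.4]
gripper_width: 0.0854
```

```bash
python3 -c "
from h import *
snap('wrist','w5.png')
go([.519,.2995,.18],139)"
```

```text
t 10.95 at [0.5188 0.2995 0.1795] yaw 138.88 q [ 0.11  0.56 -0.99  1.8   0.53  1.07  1.34] F [ 0.3 -0.1 -0.4] w 0.0856
ROW [-0.003, 0.003, -0.01] [0.011, -0.017, -0.019]
```

View pics/w5.png

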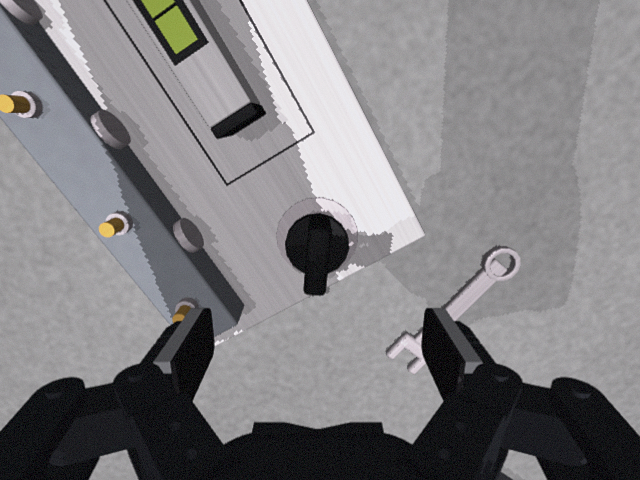

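```bash
python3 -c "
import cv2,numpy as np
t=cv2.imread('pics/w5.png')[195:305,265:375].astype(float);t=np.clip(t*4,0,255).astype(np.uint8);cv2.imwrite('pics/w5z.png',cv2.resize(t,None,fx=5,fy=5,interpolation=3))"
```

```text
(no output)
```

View pics/w5z.png

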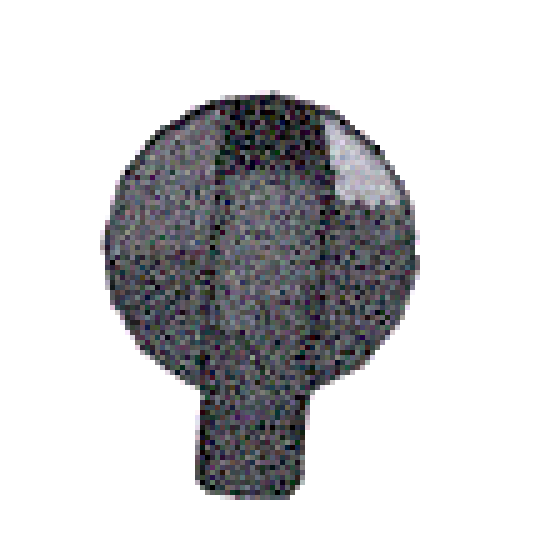

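```bash
python3 -c "
from h import *
np.set_printoptions(precision=4,suppress=True)
f=lambda P:[(265+(x+.5)/5-.5,195+(y+.5)/5-.5) for x,y in P]
P=onz('w5.png',f([(222,172),(328,172),(305,493),(195,493)]),.104);print(P,P.mean(0))
a=(P[0]+P[1])/2;b=(P[2]+P[3])/2;d=b-a;print(np.degrees(np.arctan2(d[1],d[0])),np.linalg.norm(d))
for i,j in((0,3),(1,2)): e=P[j]-P[i];print(np.degrees(np.arctan2(e[1],e[0])))
D=onz('w5.png',f([(105,245),(418,245),(262,92)]),.073);print('disc',D, (D[0]+D[1])/2)
ks=(358.5+.0,90.0)
f2=lambda x,y:(230+(x+.5)/4-.5,80+(y+.5)/4-.5)
m=f(((248,493),))[0];n=f(((275,172),))[0]
print(tri([('scene0.png',f2(593,46)),('w5.png',m)]),tri([('scene0.png',f2(517,40)),('w5.png',n)]))
"
```

```text
[[0.5085 0.28   0.104 ]
 [0.4994 0.2881 0.104 ]
 [0.5279 0.317  0.104 ]
 [0.5379 0.3082 0.104 ]] [0.5184 0.2983 0.104 ]
44.671514845675766 0.04065625527732284
43.81772383055036
45.526974305843574
disc [[0.5334 0.2836 0.073 ]
 [0.5018 0.3112 0.073 ]
 [0.5037 0.2816 0.073 ]] [0.5176 0.2974 0.073 ]
(array([0.5337, 0.3138, 0.1043]), [np.float64(0.0015170669810161247), np.float64(0.0015170669810163336)]) (array([0.5042, 0.2843, 0.1032]), [np.float64(8.223614697015143e-05), np.float64(8.223614697020704e-05)])
```

apply_moves(
  moves=[
    [-0.01,-0.01,0.4,0,0,0.65],
    [-0.01,-0.01,0.9,0,0,0.65],
    [-0.01,-0.01,1.3,0,0,0.65],
    [-0.01,-0.01,1.6,0,0,0.65],
    [-0.01,-0.01,1.67,0,0,0.65],
    [-0.01,-0.01,1.67,0,0,0.65],
    [-0.01,-0.01,1.67,0,0,0.65],
  ],
)

```text
time: 11.65
tool_pos: [0.5194, 0.2995, 0.0974]
eef_rot: [1.198, 2.904, 0.005]
force: [0.2, -0.0, 0.0]
gripper_width: 0.0852
```

```bash
python3 -c "
from h import *
go([.5185,.2987,.096],135)"
```

```text
t 11.65 at [0.5194 0.2995 0.0974] yaw 135.19 q [ 0.04  0.65 -0.9   1.86  0.63  0.94  1.21] F [ 0.2 -0.   0. ] w 0.0852
ROW [0.002, -0.024, 0.029] [0.026, -0.011, 0.031]
```

apply_moves(
  moves=[
    [0,-0.01,0,0,0,0],
    [0,-0.01,0,0,0,0],
    [0,-0.01,0,0,0,0],
    [0,-0.01,0,0,0,0],
    [0,-0.01,0,0,0,0],
    [0,-0.01,0,0,0,0],
    [0,-0.01,0,0,0,0],
    [0,-0.01,0,0,0,0],
    [0,-0.01,0,0,0,0],
    [0,-0.01,0,0,0,0],
    [0,-0.01,0,0,0,0],
    [0,-0.01,0,0,0,0],
  ],
  gripper=1,
)

```text
time: 12.85
tool_pos: [0.5188, 0.2988, 0.0969]
eef_rot: [-1.197, -2.904, -0.004]
force: [-2.3, 0.3, 6.2]
gripper_width: 0.0128
```

```bash
python3 -c "
from h import *
go([.5185,.2987,.096],135)
snap('wrist','w6.png');snap('scene','s6.png')"
```

```text
t 12.85 at [0.5188 0.2988 0.0969] yaw 135.19 q [ 0.04  0.65 -0.9   1.86  0.63  0.94  1.21] F [-2.3  0.3  6.2] w 0.0128
ROW [0.002, -0.006, 0.019] [0.019, -0.011, 0.032]
```

View pics/w6.png

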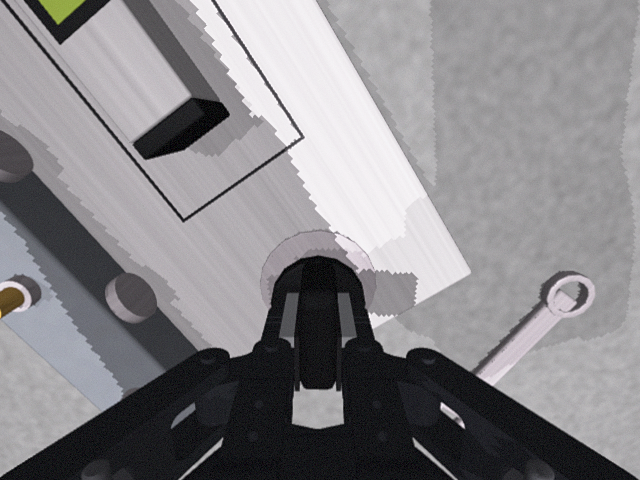

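View pics/s6.png

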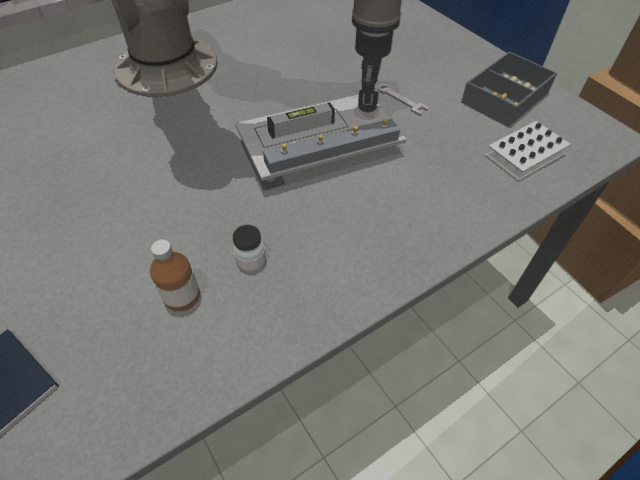

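apply_moves(
  moves=[
    [0,0,0,0,0,0.5],
    [0,0,0,0,0,1.2],
    [0,0,0,0,0,2],
    [0,0,0,0,0,2.8],
    [0,0,0,0,0,3.6],
    [0,0,0,0,0,4.4],
    [0,0,0,0,0,5.2],
    [0,0,0,0,0,6],
    [0,0,0,0,0,6.8],
    [0,0,0,0,0,7.6],
    [0,0,0,0,0,8.4],
    [0,0,0,0,0,9.2],
    [0,0,0,0,0,10],
    [0,0,0,0,0,10],
    [0,0,0,0,0,10],
    [0,0,0,0,0,10],
    [0,0,0,0,0,10],
    [0,0,0,0,0,10],
  ],
)

```text
time: 14.75
tool_pos: [0.5188, 0.299, 0.0969]
eef_rot: [-2.485, -1.919, -0.003]
force: [-1.4, 1.2, 6.5]
gripper_width: 0.0129
```

apply_moves(
  moves=[
    [0,0,0,0,0,0],
    [0,0,0,0,0,0],
    [0,0,0,0,0,0],
    [0,0,0,0,0,0],
    [0,0,0,0,0,0],
    [0,0,0,0,0,0],
    [0,0,0,0,0,0],
    [0,0,0,0,0,0],
    [0,0,0,0,0,0],
    [0,0,0,0,0,0],
  ],
)

```text
time: 15.75
tool_pos: [0.5188, 0.299, 0.0969]
eef_rot: [-2.485, -1.919, -0.003]
force: [-1.9, 1.1, 5.8]
gripper_width: 0.0127
```

```bash
python3 -c "
from h import *
go([.5185,.2987,.096],75)
snap('scene','s7.png');snap('top','t7.png')
a=cv2.imread('pics/s6.png')[95:140,260:345];b=cv2.imread('pics/s7.png')[95:140,260:345]
t=cv2.imread('pics/t7.png')[225:285,250:370]
c=[cv2.resize(i,None,fx=6,fy=6,interpolation=3)[:, :510] for i in (a,b)]
cv2.imwrite('pics/z7.png',np.vstack(c));cv2.imwrite('pics/z7t.png',cv2.resize(t,None,fx=6,fy=6,interpolation=3))"
```

```text
t 15.75 at [0.5188 0.299  0.0969] yaw 75.35 q [-0.11  0.57 -0.67  1.87  0.46  0.86  0.3 ] F [-1.9  1.1  5.8] w 0.0127
ROW [-0.008, -0.003, 0.018] [-0.002, -0.026, 0.058]
```

View pics/z7.png

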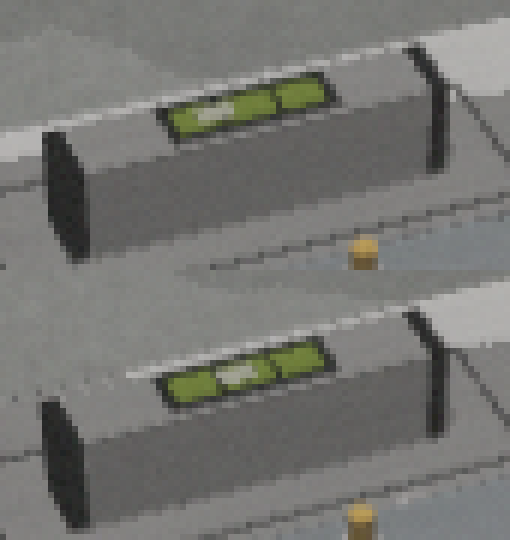

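View pics/z7t.png

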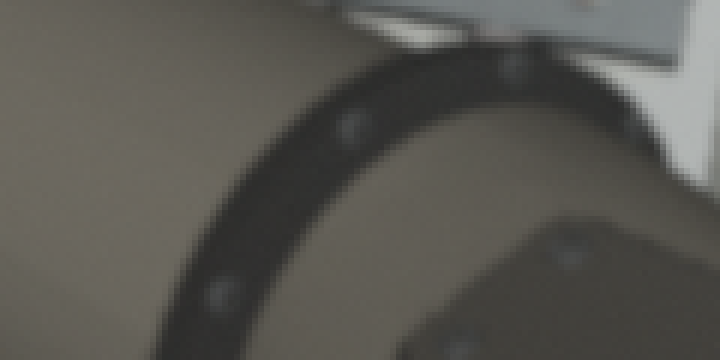

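The bubble moved towards the foot and sits left of the middle: zoomed x 237, with the lines at 218 and 277. It needs about 3.4 mm more, so about 0.37 rad.

apply_moves(
  moves=[
    [0,0,0,0,0,0.5],
    [0,0,0,0,0,1.2],
    [0,0,0,0,0,2],
    [0,0,0,0,0,2.8],
    [0,0,0,0,0,3.5],
    [0,0,0,0,0,3.5],
    [0,0,0,0,0,3.5],
    [0,0,0,0,0,3.5],
    [0,0,0,0,0,3.5],
    [0,0,0,0,0,3.5],
    [0,0,0,0,0,3.5],
    [0,0,0,0,0,3.5],
    [0,0,0,0,0,3.5],
    [0,0,0,0,0,3.5],
    [0,0,0,0,0,3.5],
    [0,0,0,0,0,3.5],
    [0,0,0,0,0,3.5],
    [0,0,0,0,0,3.5],
    [0,0,0,0,0,3.5],
    [0,0,0,0,0,3.5],
  ],
)

```text
time: 17.85
tool_pos: [0.5188, 0.2991, 0.0969]
eef_rot: [-2.792, -1.436, -0.003]
force: [-1.1, 1.6, 6.6]
gripper_width: 0.013
```

```bash
python3 -c "
from h import *
go([.5185,.2987,.096],53)
snap('scene','s8.png')
b=cv2.imread('pics/s8.png')[95:140,260:345]
cv2.imwrite('pics/z8.png',cv2.resize(b,None,fx=9,fy=9,interpolation=3))"
```

```text
t 17.85 at [0.5188 0.2991 0.0969] yaw 54.44 q [-0.18  0.55 -0.59  1.88  0.4   0.84 -0.02] F [-1.1  1.6  6.6] w 0.013
ROW [-0.01, 0.001, 0.018] [-0.012, -0.025, 0.24]
```

View pics/z8.png

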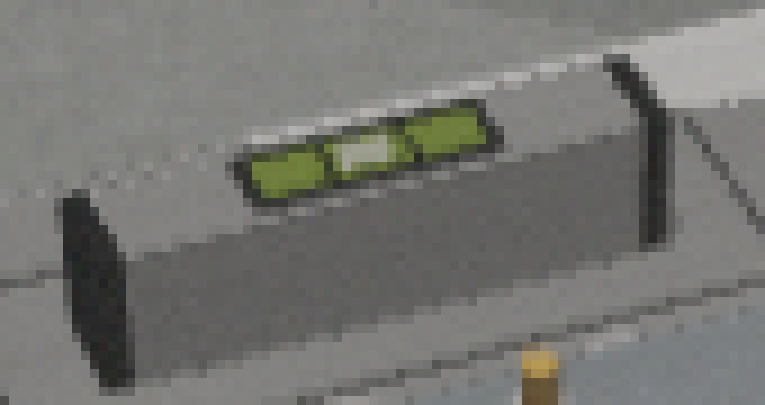

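Bubble centre at 363, lines at 327 and 411, so about 1.4 mm short. Adding 8°.

apply_moves(
  moves=[
    [0,0,0,0,0,0.5],
    [0,0,0,0,0,1],
    [0,0,0,0,0,1.3],
    [0,0,0,0,0,1.3],
    [0,0,0,0,0,1.3],
    [0,0,0,0,0,1.3],
    [0,0,0,0,0,1.3],
  ],
)

```text
time: 18.6
tool_pos: [0.5188, 0.2991, 0.0969]
eef_rot: [-2.883, -1.243, -0.003]
force: [-1.1, 2.9, 6.3]
gripper_width: 0.0128
```

apply_moves(
  moves=[
    [0,0,0,0,0,0],
    [0,0,0,0,0,0],
    [0,0,0,0,0,0],
    [0,0,0,0,0,0],
    [0,0,0,0,0,0],
    [0,0,0,0,0,0],
    [0,0,0,0,0,0],
    [0,0,0,0,0,0],
    [0,0,0,0,0,0],
  ],
  gripper=-1,
)

```text
time: 19.5
tool_pos: [0.5187, 0.2987, 0.0967]
eef_rot: [-2.886, -1.237, -0.002]
force: [-0.3, -0.1, -0.6]
gripper_width: 0.0856
```

apply_moves(
  moves=[
    [0,0,-0.3,0,0,0],
    [0,0,-0.9,0,0,0],
    [0,0,-1.5,0,0,0],
    [0,0,-1.7,0,0,0],
    [0,0,-1.7,0,0,0],
    [0,0,-1.7,0,0,0],
  ],
)

```text
time: 20.1
tool_pos: [0.5186, 0.2982, 0.1815]
eef_rot: [-2.886, -1.237, -0.002]
force: [-0.8, 0.2, -1.1]
gripper_width: 0.0858
```

```bash
python3 -c "
from h import *
go([.4881,.1376,.20],-11)
snap('scene','s9.png')
b=cv2.imread('pics/s9.png')[95:140,260:345]
cv2.imwrite('pics/z9.png',cv2.resize(b,None,fx=9,fy=9,interpolation=3))"
```

```text
t 20.1 at [0.5186 0.2982 0.1815] yaw 46.38 q [-0.16  0.43 -0.6   1.82  0.29  0.98 -0.07] F [-0.8  0.2 -1.1] w 0.0858
ROW [-2.745, 1.774, -0.376] [-0.016, -0.009, 9.564]
```

View pics/z9.png

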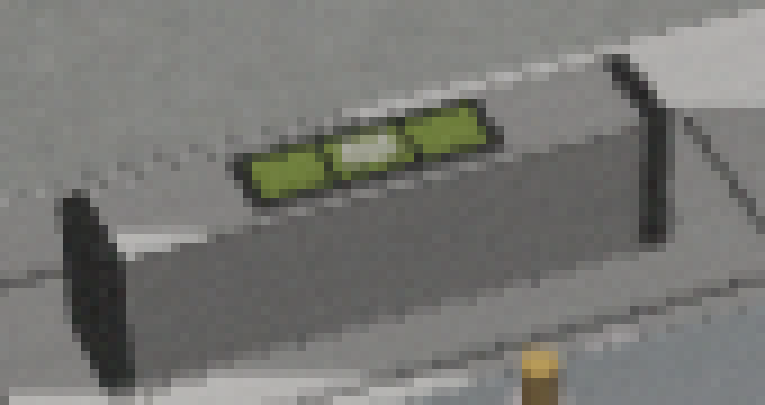

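The bubble looks centred. Moving over the level, closing the fingers on the way, for an overhead look.

apply_moves(
  moves=[
    [-0.3,0.2,-0.1,0,0,1],
    [-0.8,0.5,-0.3,0,0,2.2],
    [-1.3,0.8,-0.38,0,0,3.5],
    [-1.8,1.2,-0.38,0,0,4.8],
    [-2.3,1.5,-0.38,0,0,6.1],
    [-2.74,1.77,-0.38,0,0,7.4],
    [-2.74,1.77,-0.38,0,0,8.7],
    [-2.74,1.77,-0.38,0,0,9.56],
    [-2.74,1.77,-0.38,0,0,9.56],
    [-2.74,1.77,-0.38,0,0,9.56],
    [-2.74,1.77,-0.38,0,0,9.56],
  ],
  gripper=1,
)

```text
time: 21.25
tool_pos: [0.4881, 0.1383, 0.1999]
eef_rot: [-3.126, 0.296, 0.001]
force: [0.7, 0.1, 0.5]
gripper_width: 0.0004
```

```bash
python3 -c "
from h import *
np.set_printoptions(precision=4,suppress=True)
go([.4881,.1376,.120],-11)
snap('wrist','w10.png')"
```

```text
t 21.25 at [0.4881 0.1383 0.1999] yaw -10.81 q [-0.04  0.24 -0.41  2.01  0.12  0.92 -0.7 ] F [0.7 0.1 0.5] w 0.0004
ROW [0.004, 0.017, 1.598] [-0.018, 0.007, 0.032]
```

View pics/w10.png

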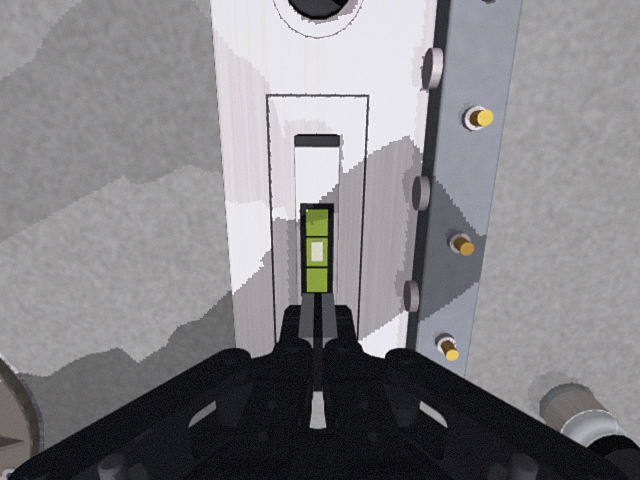

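Overhead, the bubble is at row 251 with the lines at 236 and 267, so it is centred. I'll press about 45 mm towards the pivot end, on the flat top, so the bubble stays visible.

apply_moves(
  moves=[
    [0,0.3,0.3,0,0,0],
    [0,0.7,0.8,0,0,0],
    [0,0.92,1.2,0,0,0],
    [0,0.92,1.5,0,0,0],
    [0,0.92,1.6,0,0,0],
    [0,0.92,1.6,0,0,0],
    [0,0.92,1.6,0,0,0],
  ],
)

```text
time: 22.0
tool_pos: [0.4799, 0.0937, 0.1208]
eef_rot: [-3.125, 0.299, -0.001]
force: [-0.3, -0.4, -0.5]
gripper_width: -0.0004
```

apply_moves(
  moves=[
    [0,0,0.03,0,0,0],
    [0,0,0.06,0,0,0],
    [0,0,0.06,0,0,0],
    [0,0,0.06,0,0,0],
  ],
)

```text
time: 22.4
tool_pos: [0.4796, 0.0932, 0.1174]
eef_rot: [-3.125, 0.3, -0.001]
force: [1.3, 0.1, 0.2]
gripper_width: -0.0001
```

apply_moves(
  moves=[
    [0,0,0.02,0,0,0],
    [0,0,0.04,0,0,0],
    [0,0,0.04,0,0,0],
    [0,0,0.04,0,0,0],
  ],
)

```text
time: 22.8
tool_pos: [0.4796, 0.0932, 0.1152]
eef_rot: [-3.125, 0.3, -0.0]
force: [0.3, 0.6, 1.1]
gripper_width: 0.0003
```

apply_moves(
  moves=[
    [0,0,0.02,0,0,0],
    [0,0,0.02,0,0,0],
    [0,0,0.02,0,0,0],
  ],
)

```text
time: 23.1
tool_pos: [0.4796, 0.0933, 0.1142]
eef_rot: [-3.125, 0.3, -0.0]
force: [0.3, 0.9, -0.3]
gripper_width: -0.0001
```

apply_moves(
  moves=[
    [0,0,0.02,0,0,0],
    [0,0,0.02,0,0,0],
    [0,0,0.02,0,0,0],
  ],
)

```text
time: 23.4
tool_pos: [0.4798, 0.0933, 0.1138]
eef_rot: [-3.125, 0.3, -0.001]
force: [-3.8, -1.1, 13.9]
gripper_width: 0.0001
```

apply_moves(
  moves=[
    [0,0,0.01,0,0,0],
    [0,0,0.01,0,0,0],
    [0,0,0.01,0,0,0],
    [0,0,0.01,0,0,0],
    [0,0,0.01,0,0,0],
    [0,0,0.01,0,0,0],
    [0,0,0.01,0,0,0],
    [0,0,0.01,0,0,0],
    [0,0,0.01,0,0,0],
    [0,0,0.01,0,0,0],
    [0,0,0.01,0,0,0],
    [0,0,0.01,0,0,0],
  ],
)

```text
time: 24.6
tool_pos: [0.4799, 0.0934, 0.1137]
eef_rot: [-3.125, 0.3, -0.002]
force: [-6.4, -1.3, 22.1]
gripper_width: -0.0001
```

```bash
python3 -c "
from h import *
go([.4881,.1376,.120],-11)
snap('wrist','w11.png');snap('scene','s11.png')
go([.4881,.1376,.120],-11)
b=cv2.imread('pics/s11.png')[75:165,240:350]
cv2.imwrite('pics/z11.png',cv2.resize(b,None,fx=6,fy=6,interpolation=3))"
```

```text
t 24.6 at [0.4799 0.0934 0.1137] yaw -10.97 q [-0.    0.33 -0.37  2.12  0.18  0.72 -0.68] F [-6.4 -1.3 22.1] w -0.0001
ROW [-0.007, -0.9, -0.125] [-0.021, -0.008, 0.005]
t 24.7 at [0.4799 0.0934 0.1137] yaw -10.97 q [-0.    0.33 -0.37  2.12  0.18  0.72 -0.68] F [-6.8 -1.2 20.8] w -0.0
ROW [-0.007, -0.9, -0.125] [-0.021, -0.008, 0.005]
```

View pics/w11.png

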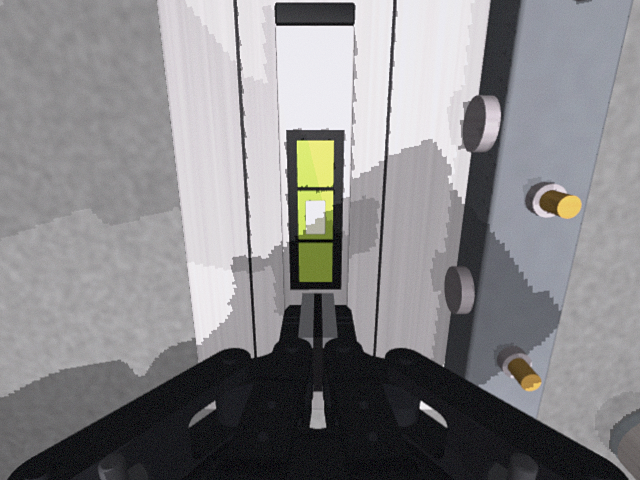

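View pics/z11.png

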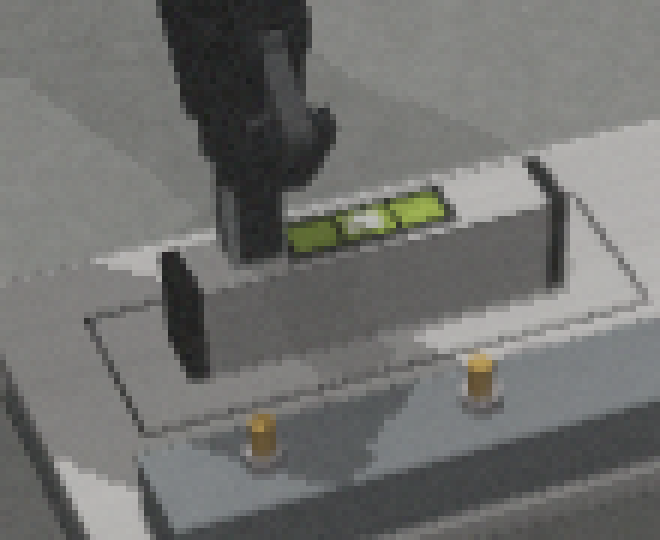

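Pressing at 21 N. The bubble is at row 216 with the lines at 188 and 240, well between them. One slight extra push, then a final check and hand-in.

apply_moves(
  moves=[
    [0,0,0.006,0,0,0],
    [0,0,0.006,0,0,0],
    [0,0,0.006,0,0,0],
    [0,0,0.006,0,0,0],
    [0,0,0.006,0,0,0],
    [0,0,0.006,0,0,0],
    [0,0,0.006,0,0,0],
    [0,0,0.006,0,0,0],
    [0,0,0.006,0,0,0],
    [0,0,0.006,0,0,0],
  ],
)

```text
time: 25.7
tool_pos: [0.48, 0.0934, 0.1136]
eef_rot: [-3.125, 0.3, -0.002]
force: [-7.9, -2.0, 26.5]
gripper_width: -0.0004
```

```bash
python3 -c "
from h import *
snap('wrist','w12.png');go([.4881,.1376,.120],-11)
"
```

```text
t 25.75 at [0.4799 0.0934 0.1136] yaw -10.97 q [-0.    0.33 -0.37  2.12  0.18  0.72 -0.68] F [-7.6 -1.8 25.8] w -0.0001
ROW [-0.008, -0.899, -0.126] [-0.021, -0.011, 0.005]
```

View pics/w12.png

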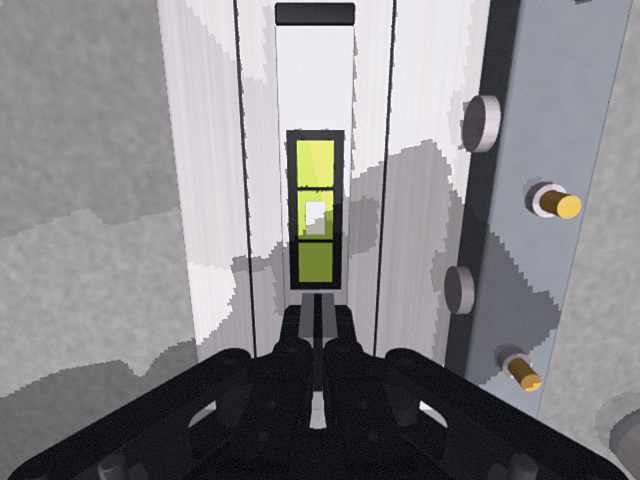

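The bubble is still between the lines (rows 200–234, lines at 188 and 240), with a steady 26 N press. Handing in.

```bash
python3 -c "
from h import *
print(arm.close_job())"
```

```text
the job is handed in; nothing more can be done
None
```

I laid the spirit level lengthwise in the engraved rectangle, about 2 mm off centre along it and under 1 mm across, and let it go. I then turned the knob about 89° clockwise in three steps and released it. I closed the fingers and pressed on the level's top, about 45 mm from its middle towards the pivot end. I handed the job in at about 26 s while still pressing.

**Last checks:** The press held steady at about 26 N. In the last wrist picture the bubble lay wholly between its lines, less than 1 mm off the middle. The arm never went near the bottle or the jar, and the fingers stayed well above the spanner. I did not measure those three again at the end.

**Disagreements:** No check failed. The top camera's height estimates differed from the other views by a few mm, so I set the level down and pressed by feeling for contact. Sideways force during the final press was about 8 N, and the level did not visibly shift.

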